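# Spread the snap ring at the road stud's groove

### The job

Slide the road stud that waits face down on the yellow mark across the bench, without lifting or tipping it, until it sits centred on the blue mark. Then take the snap-ring pliers from their stand, squeeze them fully so that the ring on their tips is spread, lower the ring over the stud's stub until it is level with the groove, and finish holding it there: still squeezed, centred round the stub, upright, and not leaning on the stud. Leave the finished stud, the lens cover and the clip bin alone.

Things in the scene. Friction and masses are not known exactly. Their poses are not given: they have to be found in the camera images.
- stud: Loose round aluminium road-stud housing lying face down, 0.5 to 0.9 kg, 116 mm in diameter, 30 mm high. A steel stub stands up from its middle: collar 41 mm in diameter from 30 to 55 mm above the bench, dark groove 22 mm in diameter from 55 to 65 mm, end 28 mm in diameter from 65 to 80 mm, its top 4 mm tapered. Grip it by the collar or push it. Origin: centre of its underside, z up.
- groove (a point): Centre of the groove, on the stub's axis, 60 mm above the stud's underside.
- work_mark: Blue tape ring flat on the bench, 134 mm in outer and 120 mm in inner diameter, where the stud must go. Origin: its centre, at bench height.
- wait_mark: Yellow tape ring of the same size, flat on the bench, where the stud waits. Origin: its centre, at bench height.
- stand: Fixed pliers stand: black base 100 x 56 x 12 mm, two aluminium posts 72 mm high, 26 mm either side of its centre along its x axis, that carry the pliers' pivot bar; the rear post (-x) has cheeks 10 mm higher beside the bar, the front post (8 x 10 mm) stands up through the ring. The pliers lift straight out upward. Origin: centre of its underside.
- pliers: Spreading snap-ring pliers, about 0.19 kg, upright in the stand, aligned with it: tips down, two red handles up, brass snap ring level on the tips, toward +x. Origin: middle of the underside of the dark pivot bar (66 x 12 x 12 mm, along x), 72 mm above the bench in the stand; z up, y across the handles. Squeezing the handles together along y spreads the ring.
- handle_mid (a point): Midway between the handles, 67 mm above the pliers' origin: grip here, closing along the pliers' y. Handles are 18 mm wide along x, 8 mm thick, and end 90 mm above the origin. At rest they lean out, tops about 67 mm apart (57 mm at this height) over the outside; fully squeezed their outer faces are parallel, 34 mm apart, from 44 to 90 mm above the origin.
- ring_centre (a point): Centre of the snap ring, fixed in the pliers' frame: 19 mm along +x from and 46 mm below their origin. The ring hangs by two eyes on the tips and cannot come off; wire 3.5 mm thick. Spread fully it is round, 34 mm inside, 41 mm outside, eyes and tips 24 mm from its centre; at rest it is too narrow for the stub.
- handle_a (a joint): How far each handle is squeezed, rad: 0 at rest, 0.2 fully squeezed against a built-in stop (ring fully spread). The spring pushes each handle out with about 4 N at rest and 8 N at the stop; gripping harder does not harm it.
- finished_stud: Loose bystander: finished road stud, 116 mm in diameter, about 40 mm high, beyond the work. Origin: centre of its underside.
- lens_cover: Loose bystander: clear round lens cover, 96 mm in diameter, 16 mm high, beyond the work. Origin: centre of its underside.
- clip_bin: Loose bystander: open blue bin of spare snap rings, 90 x 140 x 50 mm. Origin: centre of its underside.
Not all that is in view belongs to the job. What is shaped like the stud but green or red is not meant.

How it is judged:
On the way, in this order (a step that is already met when the one before it is completed fails the run):
1. the stud has been slid onto the blue mark, the pliers still in their stand (horizontal distance between stud and work_mark below 0.015 m and height (world z) of stud below 0.004 m and angle between stud's own z axis and vertical below 0.06 rad and linear speed of stud below 0.02 m/s and distance of pliers from where it was at the start of the episode below 0.02 m), for 0.2 s.
2. the pliers are squeezed and the spread ring is above the end of the stub (value of joint handle_a above 0.15 rad and z of ring_centre in the frame of groove above 0.017 m and horizontal distance between ring_centre and groove below 0.03 m), for 0.05 s.
At the end, for the whole second after the job is handed in: Stud flat, within 15 mm of the blue mark's centre; pliers in the fingers, squeezed past 0.16 rad, upright within 0.1 rad, at rest; ring centre within 4.5 mm of the groove's centre in height and within 4.5 mm of the stub's axis; less than 6 N between pliers and stud (horizontal distance between stud and work_mark below 0.015 m and height (world z) of stud below 0.004 m and angle between stud's own z axis and vertical below 0.06 rad and value of joint handle_a above 0.16 rad and z of ring_centre in the frame of groove between -0.0045 and 0.0045 m and horizontal distance between ring_centre and groove below 0.0045 m and angle between pliers's own z axis and vertical below 0.1 rad and contact force between pliers and the fingers above 3 N and contact force between pliers and stud below 6 N and linear speed of pliers below 0.02 m/s); the arm keeps its last pose, push and grip.
It fails at once if the stud is lifted or tipped (height (world z) of stud above 0.008 m or angle between stud's own z axis and vertical above 0.12 rad).
It fails at once if a bystander is disturbed (distance of any of finished_stud, lens_cover, clip_bin from where it was at the start of the episode above 0.03 m).
It also fails if it takes over 54 s, if anything falls off the work surface, if the arm or the gripper's body presses on something with over 40 N, if the wrist force passes 120 N, or if a joint passes its speed limit or range.

### The arm

A 6-joint arm with a two-finger parallel gripper is mounted at the origin on the work surface. World frame = base frame: x ahead of the robot, y to its left, z up, the work surface at z = 0. Lengths are in m, angles in rad, forces in N, time in s.
With the tool pointing down it reaches from about 0.4 to 0.825 m from the base axis. Payload 7 kg.
Tool frame: the origin (TCP) lies at the very end of the fingers, on their centre line; the grasp point (between the pads) lies 19 mm behind it; z points along the fingers, y is the direction in which the jaws open and shut (so a half turn about z gives the same grasp; the last joint's range is limited). The gripper opens to 85 mm and grips with 20 to 120 N. Pads are 22 mm wide; open, the fingers measure 114 mm over their backs; the gripper's body (76 mm by 85 mm) begins 54 mm behind the grasp point. The pads swing forward as they close: fully open they stand 13 mm farther back than shut.
Start: joints at [-0.914, 0.359, 0.012, 0, -1.224, -0.288], TCP at [0.243, -0.63, 0.231] pointing down, gripper open.
Joint ranges: [-3.07, 3.07], [-1.43, 2.12], [-1.02, 1.25], [-3.03, 1.67], [-3.05, -0], [-3.03, 3.03]. Speed limits (rad/s): [2.39, 2.39, 3.01, 3.14, 3.14, 3.14].

### API

Orientations are given as a 3x3 rotation matrix whose columns are the frame's x, y, z axes.
In Python, from station import state, imaging, hand_in gives the robot as it stands.
- The arm moves only by the tool arm_command, never from a script. Its argument "targets" is a list of rows, each a list of 7 numbers: the shift along the world's x, y, z in mm, then the turn, a rotation vector about the world's x, y, z in degrees, then the finger opening in mm, from 0 to 85.4. A call has 1 to 5 rows; each row shifts and turns the pose as measured when the row begins; what a row does not reach is not made up. A row lasts 1/8 s, in which the tool goes at most 62.5 mm and 10.7 degrees, less where a joint would pass 70% of its speed; a pose out of reach is approached as far as the arm can. A call is refused whole if a number of a shift passes 62.5 or a number of a turn 10.7, either way. A call with a gripper value outside its range is refused whole. The fingers move at their own pace and stop on an object; "squeeze" is the grip in N (left out, the last holds). Time passes only in rows, so rows that do not move let the fingers close. It gives the time, the measured TCP pose, the force and the opening at its end, in the units of the state.
- state(): the state, without advancing time (a new reading comes with each control period).
- imaging.grab_frame(name): name is "side" or "top"; returns a dict with "pixels" (400x640x3 uint8, blue, green, red), "intrinsics" (3x3 intrinsics, pixels), "origin" and "attitude" of the camera in the world. Camera axes: x right, y down, z forward; pixel columns grow to the right and rows downward; lengths in m; the calibration is good to about 2 mm. A picture is of the moment at which its call begins. There is no depth.
- hand_in(): hands the job in, once; it reports no verdict.
The state is a dict: "time": time; "joint_pos": joint angles; "joint_vel": joint speeds; "tau": joint torques, N m; "position": TCP position; "tcp_rot": TCP orientation; "ft_force": force on the tool from outside, world axes, zero at the start; "torque": the same for the moment, N m; "finger_gap": finger opening in m.
Only numpy, scipy, OpenCV 4.12 (cv2) and the standard library are available. Lean on these libraries where they do the work, as an engineer would, in place of code of your own. Each camera call takes 0.05 s, during which the arm holds its last target. There are 200 camera calls.

## Working session

There is one attempt and no reset: what is moved stays moved. The work goes in short steps, Python scripts to look and compute and a tool call to move; the robot and the scene stay as the last step left them, time stands still between calls to the robot, and variables do not carry over. Pictures are saved under pics/ and viewed, about 8 in all and at most 12, crops included, and the job is handed in when it is done.

Besides the shell and the picture viewer there is one more tool, called after ">>>" by a JSON object that holds its "method" and its "body", one argument or row to a line. arm_command: Moves the arm, as the interface text tells. Its arguments: {"type":"object","properties":{"targets":{"type":"array"},"squeeze":{"type":"number"}},"required":["targets"]}

```bash
mkdir -p pics; cat > h.py <<'E'
import numpy as np, cv2
from station import state, imaging, hand_in
def grab(n,save=None):
    f=imaging.grab_frame(n)
    if save: cv2.imwrite(f'pics/{save}.png',f['pixels'])
    return f
def ray(f,u,v):
    d=np.linalg.inv(np.array(f['intrinsics']))@np.array([u,v,1.])
    d=np.array(f['attitude'])@d
    return np.array(f['origin']),d/np.linalg.norm(d)
def onz(f,u,v,z):
    o,d=ray(f,u,v); return o+d*(z-o[2])/d[2]
def proj(f,p):
    c=np.array(f['attitude']).T@(np.array(p)-np.array(f['origin'])); q=np.array(f['intrinsics'])@c
    return q[:2]/q[2]
E
python3 - <<'E'
from h import *
for n in('top','side'):
    f=grab(n,n+'0'); print(n,f['origin'],f['attitude'],f['intrinsics'])
print(state())
E
```

```text
top [0.49043211 0.06480642 1.28698147] [[ 0.02480194 -0.99898715  0.03754383]
 [-0.99961828 -0.02523987 -0.01123594]
 [ 0.01217216 -0.03725082 -0.99923181]] [[485.90771099   0.         311.86232983]
 [  0.         485.90771099 194.33541805]
 [  0.           0.           1.        ]]
side [0.11257879 0.7691825  1.06031118] [[-0.85855765 -0.38827678  0.33484309]
 [-0.51262556  0.63772777 -0.57490724]
 [ 0.0096844  -0.66524013 -0.74656666]] [[411.77640215   0.         317.0745992 ]
 [  0.         411.77640215 187.84096278]
 [  0.           0.           1.        ]]
{'time': 0.1, 'joint_pos': array([-9.13923077e-01,  3.59352659e-01,  1.11322423e-02, -3.14862942e-04,
       -1.22411830e+00, -2.88090708e-01]), 'joint_vel': array([ 0.00117037, -0.00222162,  0.00056354,  0.00092177, -0.00033454,
       -0.0003946 ]), 'tau': array([-2.05953882e-03, -5.84764016e+01,  2.94107044e+01,  6.95476413e+00,
       -3.24641740e-03, -2.34970059e-05]), 'position': array([ 0.24312946, -0.629213  ,  0.23042412]), 'tcp_rot': array([[-9.32805494e-01, -3.60379537e-01, -7.07334166e-04],
       [-3.60380198e-01,  9.32804453e-01,  1.40224549e-03],
       [ 1.54463880e-04,  1.56293152e-03, -9.99998767e-01]]), 'ft_force': array([-5.87549773e-05,  2.83216031e-01, -1.72093256e-01]), 'torque': array([-0.0444405 , -0.06975235, -0.0432646 ]), 'finger_gap': 0.08558616601160933}
```

View pics/top0.png

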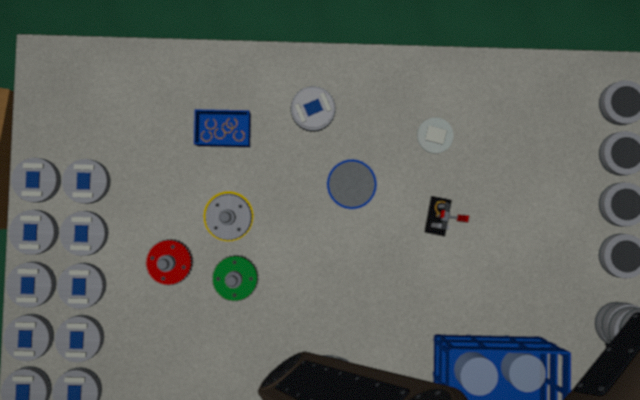

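View pics/side0.png

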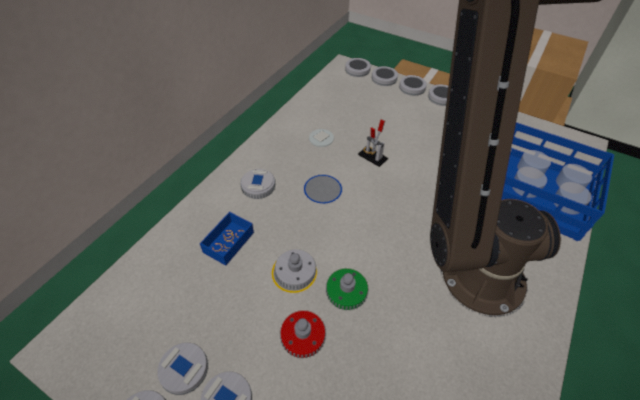

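Top view: stud in the yellow ring at (228,216), blue ring at (352,184), pliers stand at (438,215), green and red decoys near the stud, clip bin (222,128), finished stud (313,108), lens cover (436,135). The side view agrees. Next I measure, with an enlarged crop of the stand.

```bash
python3 - <<'E'
from h import *
ft=grab('top');fs=grab('side')
def fit(f,lo,hi,box,z=0,name=''):
    hsv=cv2.cvtColor(f['pixels'],cv2.COLOR_BGR2HSV)
    m=cv2.inRange(hsv,lo,hi); x0,y0,x1,y1=box
    k=np.zeros_like(m);k[y0:y1,x0:x1]=m[y0:y1,x0:x1]
    v,u=np.nonzero(k)
    # project to plane; enclosing circle
    P=np.array([onz(f,a,b,z)[:2]*1000 for a,b in zip(u,v)],np.float32)
    c,r=cv2.minEnclosingCircle(P); print(name,len(P),np.round(c,1),round(r,1),'mean',P.mean(0).round(1))
fit(ft,(100,90,50),(130,255,255),(318,150,388,218),0,'blue top')
fit(fs,(100,90,50),(130,255,255),(295,168,350,210),0,'blue side')
fit(ft,(20,90,80),(35,255,255),(195,185,262,248),0,'yel top')
fit(fs,(20,90,80),(35,255,255),(262,240,325,300),0,'yel side')
hs=cv2.cvtColor(ft['pixels'],cv2.COLOR_BGR2HSV)
a=cv2.resize(ft['pixels'][185:245,410:480],None,fx=8,fy=8,interpolation=cv2.INTER_CUBIC)
b=cv2.resize(fs['pixels'][110:175,345:400],None,fx=8,fy=8,interpolation=cv2.INTER_CUBIC)
h=max(a.shape[0],b.shape[0]);cv=lambda i:cv2.copyMakeBorder(i,0,h-i.shape[0],0,0,cv2.BORDER_CONSTANT)
im=np.hstack([cv(a),cv(b)]);im=cv2.resize(im,None,fx=.75,fy=.75);cv2.imwrite('pics/crop.png',im);print(im.shape)
# base black mask, top face z=12
for f,box in((ft,(415,190,460,240)),):
    m=cv2.inRange(f['pixels'],(0,0,0),(60,60,60));x0,y0,x1,y1=box
    k=np.zeros_like(m);k[y0:y1,x0:x1]=m[y0:y1,x0:x1]
    v,u=np.nonzero(k);P=np.array([onz(f,p,q,.012)[:2]*1000 for p,q in zip(u,v)],np.float32)
    r=cv2.minAreaRect(P);print('base',r)
E
```

```text
blue top 406 [569.8 -53.7] 66.2 mean [569.6 -53.8]
blue side 143 [571.1 -55. ] 65.6 mean [569.1 -50.3]
yel top 418 [476.7 270.6] 67.5 mean [483.  271.8]
yel side 210 [478.4 269.5] 67.2 mean [465.4 302. ]
(390, 750, 3)
base ((490.5728759765625, -281.2329406738281), (53.64725875854492, 96.03563690185547), 80.271240234375)
```

View pics/crop.png

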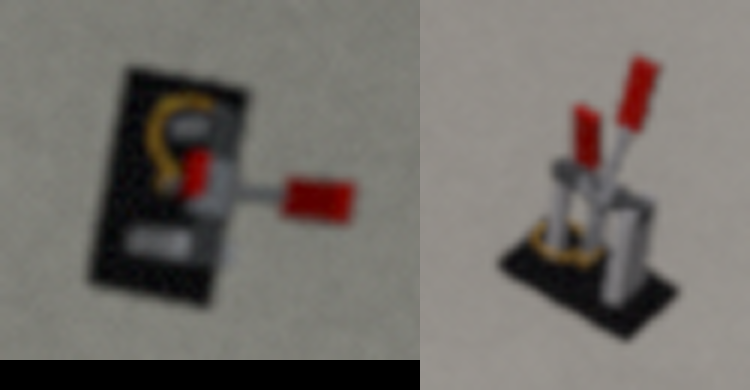

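Crop: ring and +x end point up in the top image, so the pliers' yaw is about -9.7°, with the handles spread left and right. I'll measure the stud and handles, and start travelling towards the stud.

```bash
python3 - <<'E'
from h import *
ft=grab('top');fs=grab('side')
a=cv2.resize(ft['pixels'][188:244,200:256],None,fx=8,fy=8,interpolation=cv2.INTER_CUBIC)
g=cv2.GaussianBlur(cv2.cvtColor(a,cv2.COLOR_BGR2GRAY),(9,9),0)
for z,rr,n in((.03,(150,200),'rim'),(.08,(35,60),'stubtop')):
    c=cv2.HoughCircles(g,cv2.HOUGH_GRADIENT_ALT,1.5,20,param1=60,param2=.3,minRadius=rr[0],maxRadius=rr[1])
    if c is not None:
        for q in c[0][:3]:
            u,v=200+(q[0]+.5)/8-.5,188+(q[1]+.5)/8-.5
            print(n,q,(u,v),(onz(ft,u,v,z)*1000).round(1))
b=cv2.resize(fs['pixels'][240:300,262:327],None,fx=8,fy=8,interpolation=cv2.INTER_CUBIC)
cv2.imwrite('pics/stud.png',cv2.resize(np.hstack([cv2.copyMakeBorder(a,0,b.shape[0]-a.shape[0],0,0,cv2.BORDER_CONSTANT),b]),None,fx=.75,fy=.75))
for f,box in((ft,(420,190,480,240)),(fs,(360,110,395,150))):
    hs=cv2.cvtColor(f['pixels'],cv2.COLOR_BGR2HSV)
    m=cv2.inRange(hs,(0,120,60),(8,255,255))|cv2.inRange(hs,(172,120,60),(180,255,255))
    k=np.zeros_like(m);x0,y0,x1,y1=box;k[y0:y1,x0:x1]=m[y0:y1,x0:x1]
    n,l,s,c=cv2.connectedComponentsWithStats(k);print(c[1:],s[1:])
# expected handle tops for the stand estimate
yw=np.radians(-9.7);X=np.array([np.cos(yw),np.sin(yw),0]);Y=np.array([-X[1],X[0],0]);O=np.array([.4906,-.2812,.072])
for s in(1,-1):
    for f in(ft,fs): print(s,proj(f,O+s*Y*.0245+[0,0,.067]),proj(f,O+s*Y*.030+[0,0,.09]))
E
```

```text
stubtop [201.       237.        50.226086] (np.float32(224.6875), np.float32(217.1875)) [473.7 265.6  80. ]
[[442.125      213.40625   ]
 [462.83098592 217.77464789]] [[440 210   5   8  32]
 [457 215  12   7  71]]
[[380.5625 125.4375]
 [372.5    132.5   ]] [[378 120   6  12  48]
 [371 128   4  10  38]]
1 [441.84572383 214.00826932] [442.29315178 213.58269832]
1 [372.45201297 132.20286966] [372.25431012 127.77477903]
-1 [462.11344737 218.00038068] [467.61566016 218.57057488]
-1 [380.65006721 125.23294436] [382.39882243 119.24933766]
```

>>> {"method": "arm_command", "body": {
  "targets": [
    [50,60,0,0,0,-10,85],
    [50,60,0,0,0,-10,85],
    [50,60,0,0,0,-10,85],
    [50,60,0,0,0,0,85],
    [40,60,0,0,0,0,85]
  ]
}}

```text
time: 0.92
position: [0.4356, -0.3873, 0.2301]
tcp_rot: [[-0.987, 0.163, -0.0], [0.163, 0.987, 0.001], [0.001, 0.001, -1.0]]
ft_force: [0.6, -0.3, 0.6]
finger_gap: 0.0852
```

View pics/stud.png

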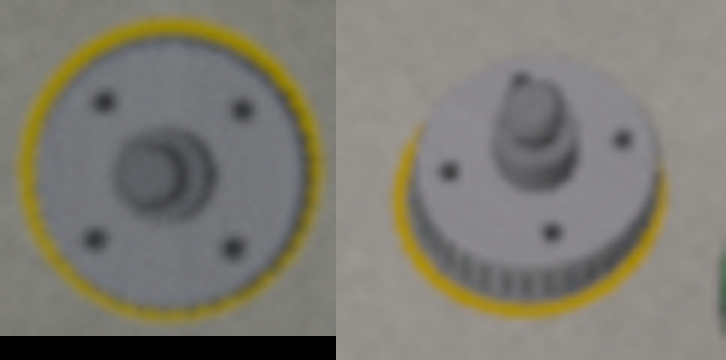

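The crops show the stud sitting within the yellow ring, with its stub top at about (224.7,217) in the top view. The handle predictions from the stand pose match the red blobs within 1 px.

>>> {"method": "arm_command", "body": {
  "targets": [
    [10,60,0,0,0,0,85],
    [10,60,0,0,0,0,85],
    [10,60,0,0,0,0,85],
    [5,60,0,0,0,0,85],
    [5,60,0,0,0,0,85]
  ]
}}

```text
time: 1.55
position: [0.4778, -0.0784, 0.2302]
tcp_rot: [[-0.987, 0.163, 0.002], [0.163, 0.987, 0.001], [-0.001, 0.001, -1.0]]
ft_force: [1.5, -0.1, -0.2]
finger_gap: 0.0854
```

>>> {"method": "arm_command", "body": {
  "targets": [
    [0,60,0,0,0,0,85],
    [0,60,0,0,0,0,85],
    [0,60,0,0,0,0,85],
    [0,60,0,0,0,0,85],
    [0,60,0,0,0,0,85]
  ]
}}

```text
time: 2.17
position: [0.4764, 0.232, 0.2323]
tcp_rot: [[-0.987, 0.161, 0.006], [0.161, 0.987, 0.004], [-0.005, 0.004, -1.0]]
ft_force: [1.4, -0.2, -0.3]
finger_gap: 0.0851
```

```bash
python3 - <<'E'
from h import *
ft=grab('top')
print(onz(ft,227.76,216.66,.03), onz(ft,224.6,216.6,.08), state()['position'],state()['joint_pos'])
E
```

```text
[0.47458402 0.26609049 0.03      ] [0.4751699  0.26589515 0.08      ] [0.47726504 0.23774714 0.23204278] [ 8.31553059e-01  1.19381130e-01 -3.05628081e-01  2.10134308e-03
 -1.13757434e+00 -2.56309420e+00]
```

>>> {"method": "arm_command", "body": {
  "targets": [
    [-2,28,-10,0,0,0,85],
    [0,0,-45,0,0,0,85],
    [0,0,-45,0,0,0,85],
    [0,0,-45,0,0,0,85],
    [0,0,-10,0,0,0,85]
  ]
}}

```text
time: 2.85
position: [0.4752, 0.2706, 0.0749]
tcp_rot: [[-0.988, 0.154, 0.01], [0.154, 0.988, 0.008], [-0.009, 0.01, -1.0]]
ft_force: [-0.0, 0.4, 0.7]
finger_gap: 0.0847
```

```bash
python3 - <<'E'
from h import *
print(state()['position']);fs=grab('side','a1')
cv2.imwrite('pics/a1c.png',cv2.resize(fs['pixels'][190:310,220:380],None,fx=4,fy=4,interpolation=cv2.INTER_CUBIC))
print(state()['position'],state()['tcp_rot'][:,2])
E
```

```text
[0.4751802  0.27063209 0.07488978]
[0.47566367 0.27104508 0.0752287 ] [ 0.01130164  0.00891319 -0.99989641]
```

>>> {"method": "arm_command", "body": {
  "targets": [
    [0,-5,-25,-0.5,0.6,-0.4,85],
    [0,0,-18,0,0,0,85],
    [0,0,0,0,0,0,85]
  ]
}}

```text
time: 3.28
position: [0.479, 0.2687, 0.0367]
tcp_rot: [[-0.987, 0.16, 0.007], [0.16, 0.987, 0.005], [-0.006, 0.006, -1.0]]
ft_force: [0.7, 0.3, 0.3]
finger_gap: 0.0849
```

```bash
python3 - <<'E'
from h import *
fs=grab('side','a1')
cv2.imwrite('pics/a1c.png',cv2.resize(fs['pixels'][190:310,220:380],None,fx=4,fy=4,interpolation=cv2.INTER_CUBIC))
print(state()['position'],state()['tcp_rot'],state()['ft_force'])
E
```

```text
[0.47946763 0.26917828 0.03746552] [[-0.98720616  0.15926488  0.00766133]
 [ 0.15931109  0.98721109  0.00585136]
 [-0.00663143  0.00699704 -0.99995353]] [-0.14859215  0.42414325  0.24552507]
```

View pics/a1c.png

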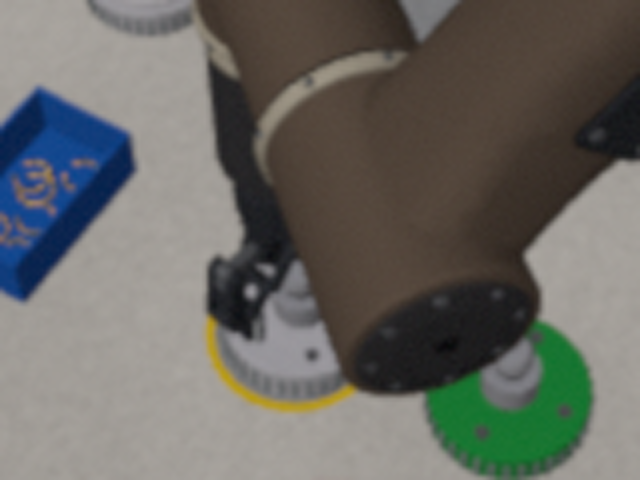

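The image shows the open fingers straddling the stub, clear of the face. I'll centre, lower slightly and close.

>>> {"method": "arm_command", "body": {
  "targets": [
    [-5,-3,-6,-0.4,0.4,0,85],
    [0,0,0,0,0,0,60],
    [0,0,0,0,0,0,35],
    [0,0,0,0,0,0,35],
    [0,0,0,0,0,0,35]
  ],
  "squeeze": 30
}}

```text
time: 3.95
position: [0.4755, 0.2671, 0.0349]
tcp_rot: [[-0.987, 0.159, 0.004], [0.159, 0.987, 0.002], [-0.003, 0.002, -1.0]]
ft_force: [1.2, -0.1, -2.9]
finger_gap: 0.0398
```

>>> {"method": "arm_command", "body": {
  "targets": [
    [4,-15,-1,0,0,0,35],
    [7,-25,-0.5,0,0,0,35],
    [8,-28,-0.5,0,0,0,35]
  ]
}}

```text
time: 4.32
position: [0.498, 0.205, 0.0352]
tcp_rot: [[-0.988, 0.154, 0.012], [0.154, 0.988, 0.011], [-0.01, 0.013, -1.0]]
ft_force: [-0.9, 5.8, 2.0]
finger_gap: 0.04
```

```bash
python3 - <<'E'
from h import *
ft=grab('top','b');s=state()
cv2.imwrite('pics/bc.png',cv2.resize(ft['pixels'][140:290,170:390],None,fx=3.5,fy=3.5,interpolation=cv2.INTER_CUBIC))
print(s['position'],s['tcp_rot'][:,2],s['ft_force'],s['torque'])
E
```

```text
[0.49808079 0.2019118  0.03497608] [ 0.01069988  0.00950355 -0.99989759] [ 5.19691256 -1.84156397  1.50320577] [-0.77870809 -1.46222636  0.22482536]
```

View pics/bc.png

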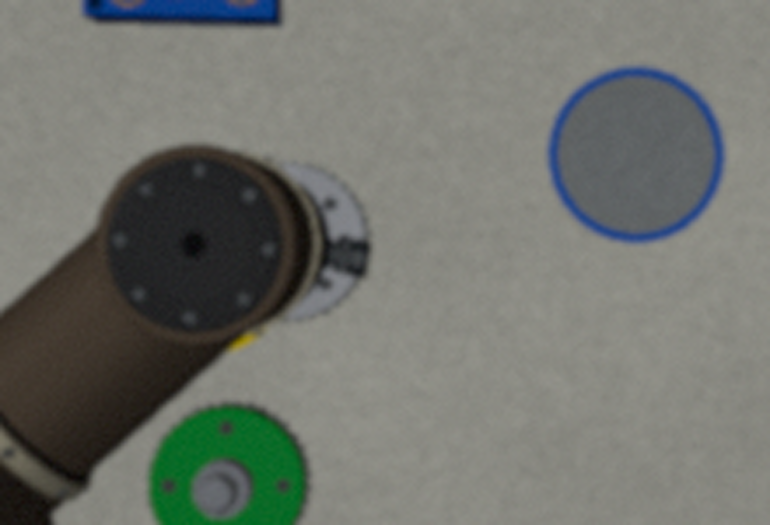

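The stud travels with the fingers, flat and heading for the blue ring. Continue, with small tilt corrections.

>>> {"method": "arm_command", "body": {
  "targets": [
    [8,-28,0,-0.5,0.6,-0.3,35],
    [9,-32,0,-0.3,0.4,-0.2,35],
    [9,-32,0,-0.2,0.3,0,35],
    [9,-32,0,-0.2,0.2,0,35],
    [9,-32,0,-0.2,0.2,0,35]
  ]
}}

```text
time: 5.0
position: [0.5456, 0.0469, 0.0352]
tcp_rot: [[-0.987, 0.16, -0.014], [0.16, 0.987, -0.008], [0.012, -0.01, -1.0]]
ft_force: [0.2, 4.4, -0.6]
finger_gap: 0.0397
```

>>> {"method": "arm_command", "body": {
  "targets": [
    [9,-32,0,-0.3,0.3,0,35],
    [9,-30,0,-0.2,0.2,0,35],
    [0,0,0,0,0,0,35]
  ]
}}

```text
time: 5.38
position: [0.5662, -0.0173, 0.0357]
tcp_rot: [[-0.987, 0.162, -0.019], [0.162, 0.987, -0.015], [0.016, -0.018, -1.0]]
ft_force: [0.1, -4.3, 2.2]
finger_gap: 0.0399
```

>>> {"method": "arm_command", "body": {
  "targets": [
    [2,-20,0,0.4,-0.5,0,35],
    [2,-13,0,0.4,-0.5,0,35],
    [0,0,0,0.2,-0.2,0,35],
    [0,0,0,0,0,0,35]
  ]
}}

```text
time: 5.88
position: [0.5703, -0.0511, 0.0349]
tcp_rot: [[-0.987, 0.163, 0.002], [0.163, 0.987, 0.003], [-0.002, 0.004, -1.0]]
ft_force: [-0.2, 0.1, -1.4]
finger_gap: 0.0394
```

```bash
python3 - <<'E'
from h import *
ft=grab('top');s=state();fs=grab('side')
A=cv2.resize(ft['pixels'][150:225,310:400],None,fx=4.4,fy=4.4,interpolation=cv2.INTER_CUBIC)
B=cv2.resize(fs['pixels'][150:225,280:370],None,fx=4.4,fy=4.4,interpolation=cv2.INTER_CUBIC)
cv2.imwrite('pics/cc.png',np.hstack([A,B]))
print(s['position'],s['tcp_rot'][:,2],s['ft_force'],s['time'])
E
```

```text
[ 0.5702911  -0.05102451  0.0348473 ] [ 0.00234778  0.00322382 -0.99999205] [ 1.20567701 -2.8604764  -2.29072669] 5.925
```

View pics/cc.png

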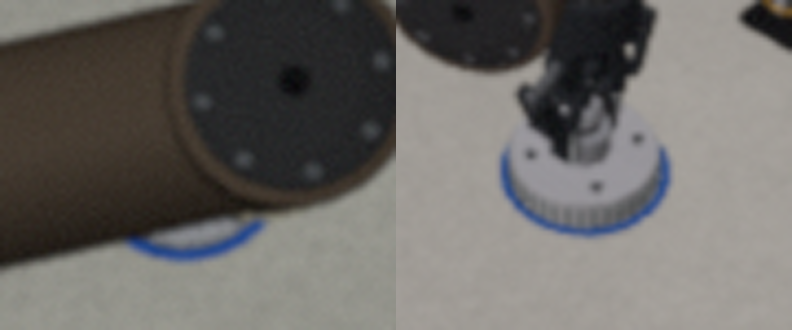

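The side view shows the stud sitting concentrically inside the blue ring, a couple of mm off at most. Release and rise.

>>> {"method": "arm_command", "body": {
  "targets": [
    [0,-2,0,0,0,0,35],
    [0,0,0,0,0,0,85],
    [0,0,0,0,0,0,85],
    [0,0,0,0,0,0,85],
    [0,0,30,0,0,0,85]
  ]
}}

```text
time: 6.6
position: [0.569, -0.0518, 0.0637]
tcp_rot: [[-0.987, 0.162, -0.002], [0.162, 0.987, 0.003], [0.002, 0.002, -1.0]]
ft_force: [0.0, -0.2, 1.0]
finger_gap: 0.085
```

>>> {"method": "arm_command", "body": {
  "targets": [
    [0,0,60,0,0,0,85],
    [0,0,60,0,0,0,85],
    [-15,-40,40,0,0,0,85],
    [-20,-50,10,0,0,0,85],
    [-20,-50,0,0,0,0,85]
  ]
}}

```text
time: 7.22
position: [0.5142, -0.1929, 0.2424]
tcp_rot: [[-0.988, 0.155, 0.004], [0.155, 0.988, 0.001], [-0.004, 0.002, -1.0]]
ft_force: [0.7, -0.5, -0.5]
finger_gap: 0.0851
```

```bash
python3 - <<'E'
from h import *
s=state();print(s['position'],s['tcp_rot'],s['joint_pos'])
ft=grab('top','d_t');fs=grab('side','d_s')
A=cv2.resize(ft['pixels'][150:225,310:400],None,fx=4.4,fy=4.4,interpolation=cv2.INTER_CUBIC)
B=cv2.resize(fs['pixels'][150:225,280:370],None,fx=4.4,fy=4.4,interpolation=cv2.INTER_CUBIC)
cv2.imwrite('pics/dc.png',np.hstack([A,B]))
E
```

```text
[ 0.51424129 -0.19294307  0.24243169] [[-9.87867596e-01  1.55246081e-01  4.03315358e-03]
 [ 1.55250984e-01  9.87874620e-01  9.30787016e-04]
 [-3.83974903e-03  1.54564540e-03 -9.99991434e-01]] [-2.90562056e-03  1.42546664e-01 -2.52433647e-01 -1.02285126e-03
 -1.17178576e+00 -1.72337493e+00]
```

View pics/dc.png

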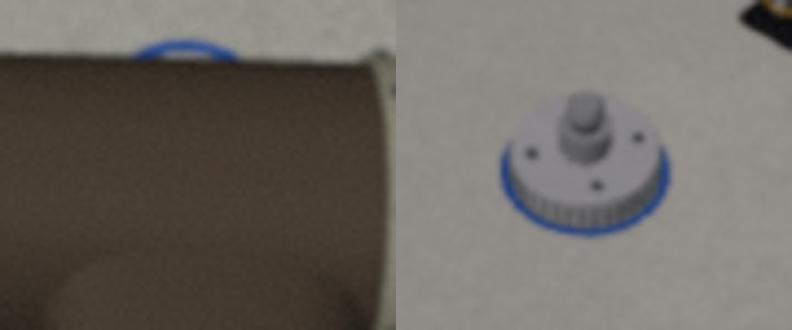

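Side view: stud sits centred in the blue ring, stub top at about (323.0,174.4), and the step-1 state looks met. Now over the pliers.

>>> {"method": "arm_command", "body": {
  "targets": [
    [-10,-40,0,0,0,-0.8,85],
    [-10,-40,0,0,0,0,85],
    [0,-10,0,0,0,0,85],
    [0,0,0,0,0,0,85]
  ]
}}

```text
time: 7.82
position: [0.4916, -0.2876, 0.242]
tcp_rot: [[-0.984, 0.176, 0.003], [0.176, 0.984, 0.001], [-0.003, 0.001, -1.0]]
ft_force: [-0.1, 0.4, -0.7]
finger_gap: 0.0852
```

```bash
python3 - <<'E'
from h import *
s=state();print(s['position'],s['tcp_rot'])
ft=grab('top','e_t');fs=grab('side','e_s')
for f,u,v in((fs,323.0,174.4),):print(onz(f,u,v,.08))
A=cv2.resize(ft['pixels'][150:225,310:400],None,fx=4.4,fy=4.4,interpolation=cv2.INTER_CUBIC)
B=cv2.resize(fs['pixels'][90:165,335:425],None,fx=4.4,fy=4.4,interpolation=cv2.INTER_CUBIC)
cv2.imwrite('pics/ec.png',np.hstack([A,B]))
E
```

```text
[ 0.49160037 -0.28758048  0.24195179] [[-9.84471930e-01  1.75516550e-01  2.99336386e-03]
 [ 1.75520052e-01  9.84475399e-01  9.48456292e-04]
 [-2.78042331e-03  1.45912398e-03 -9.99995070e-01]]
[ 0.56594937 -0.04662446  0.08      ]
```

View pics/ec.png

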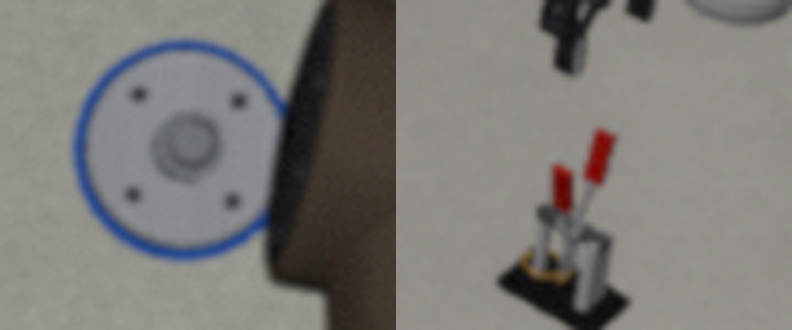

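Top view: stud inside blue ring, stub top at (353.5,182.1). Side crop: fingers above the pliers' handles, pliers untouched.

>>> {"method": "arm_command", "body": {
  "targets": [
    [-1,6,-10,0,0,0.5,85],
    [0,0,-40,0,0,0,85],
    [0,0,-30,0,0,0,85],
    [0,0,-25,0,0,0,85],
    [0,0,0,0,0,0,85]
  ]
}}

```text
time: 8.55
position: [0.491, -0.2746, 0.1327]
tcp_rot: [[-0.987, 0.158, 0.004], [0.158, 0.987, 0.002], [-0.003, 0.002, -1.0]]
ft_force: [-0.4, 0.1, 0.2]
finger_gap: 0.0848
```

```bash
python3 - <<'E'
from h import *
s=state();print(s['position'],s['tcp_rot'])
ft=grab('top')
print(onz(ft,353.5,182.1,.08),onz(ft,351.8,183.1,.03))
E
```

```text
[ 0.49103398 -0.274573    0.13271856] [[-0.98742125  0.15806692  0.00375851]
 [ 0.15807487  0.98742527  0.001918  ]
 [-0.00340807  0.002488   -0.9999911 ]]
[ 0.56888935 -0.05169569  0.08      ] [ 0.5694293  -0.05216523  0.03      ]
```

>>> {"method": "arm_command", "body": {
  "targets": [
    [0,-7,-9,0,0,-0.6,85],
    [0,0,-5,0,0,0,85],
    [0,0,0,0,0,0,70],
    [0,0,0,0,0,0,60]
  ],
  "squeeze": 60
}}

```text
time: 9.1
position: [0.4942, -0.2827, 0.1227]
tcp_rot: [[-0.986, 0.167, 0.011], [0.167, 0.986, -0.001], [-0.011, 0.001, -1.0]]
ft_force: [-1.6, 0.4, 5.0]
finger_gap: 0.0601
```

>>> {"method": "arm_command", "body": {
  "targets": [
    [-3,1,-1,0,0.6,0,60],
    [-1,0,0,0,0.1,0,60]
  ]
}}

```text
time: 9.35
position: [0.4918, -0.2822, 0.1233]
tcp_rot: [[-0.986, 0.167, 0.002], [0.167, 0.986, -0.002], [-0.003, -0.002, -1.0]]
ft_force: [1.1, -0.1, 0.0]
finger_gap: 0.0601
```

>>> {"method": "arm_command", "body": {
  "targets": [
    [-1,1,-4,0,0,0,58],
    [0,0,-1,0,0,0,48],
    [0,0,0,0,0,0,38],
    [0,0,0,0,0,0,28],
    [0,0,0,0,0,0,28]
  ]
}}

```text
time: 9.98
position: [0.4925, -0.2828, 0.1219]
tcp_rot: [[-0.986, 0.165, 0.007], [0.165, 0.986, -0.006], [-0.008, -0.005, -1.0]]
ft_force: [1.1, 0.3, -0.7]
finger_gap: 0.0306
```

>>> {"method": "arm_command", "body": {
  "targets": [
    [0,0,0,0,0,0,28]
  ]
}}

```text
time: 10.1
position: [0.4925, -0.2828, 0.1218]
tcp_rot: [[-0.986, 0.165, 0.007], [0.165, 0.986, -0.006], [-0.008, -0.005, -1.0]]
ft_force: [-0.1, 0.8, 2.4]
finger_gap: 0.0309
```

```bash
python3 - <<'E'
from h import *
s=state();print(s['position'],s['tcp_rot'],s['ft_force'],s['torque'],s['finger_gap'])
fs=grab('side','f_s');ft=grab('top')
A=cv2.resize(ft['pixels'][180:255,400:490],None,fx=4.4,fy=4.4,interpolation=cv2.INTER_CUBIC)
B=cv2.resize(fs['pixels'][90:165,335:425],None,fx=4.4,fy=4.4,interpolation=cv2.INTER_CUBIC)
cv2.imwrite('pics/fc.png',np.hstack([A,B]))
E
```

```text
[ 0.49246253 -0.2827626   0.12180914] [[-0.98621022  0.16534433  0.00711775]
 [ 0.16530315  0.98622434 -0.00603418]
 [-0.00801742 -0.00477439 -0.99995646]] [-0.13895086  0.83163651  2.39786178] [-1.20315182e-01 -3.12484808e-01 -2.42789937e-04] 0.030945928183050274
```

View pics/fc.png

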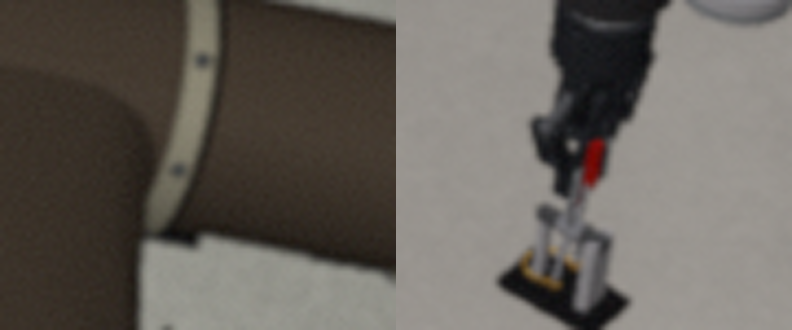

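The side crop shows the fingers around the handles, squeezed (gap 31 mm), with the pliers still in the stand. Lift straight up.

>>> {"method": "arm_command", "body": {
  "targets": [
    [0,0,10,0,0,0,28],
    [0,0,15,0,0,0,28],
    [0,0,20,0,0,0,28],
    [0,0,20,0,0,0,28]
  ],
  "squeeze": 80
}}

```text
time: 10.7
position: [0.4893, -0.2814, 0.1873]
tcp_rot: [[-0.986, 0.166, -0.001], [0.166, 0.986, -0.003], [0.0, -0.003, -1.0]]
ft_force: [-0.3, -0.5, -3.0]
finger_gap: 0.0299
```

>>> {"method": "arm_command", "body": {
  "targets": [
    [0,0,25,0,0,0,28],
    [0,0,30,0,0,0,28],
    [0,0,20,-0.2,0.2,0,28],
    [0,0,0,0,0,0,28]
  ]
}}

```text
time: 11.2
position: [0.4883, -0.2809, 0.2688]
tcp_rot: [[-0.986, 0.167, -0.002], [0.167, 0.986, -0.006], [0.001, -0.006, -1.0]]
ft_force: [1.2, 0.3, -2.2]
finger_gap: 0.0301
```

>>> {"method": "arm_command", "body": {
  "targets": [
    [11,35,0,0.2,0,0,28],
    [13,45,0,0,0,0,28],
    [13,45,-5,0,0,0,28],
    [13,45,-10,0,0,0,28],
    [13,45,-10,0,0,0,28]
  ]
}}

```text
time: 11.82
position: [0.5487, -0.0616, 0.2398]
tcp_rot: [[-0.985, 0.173, -0.007], [0.173, 0.985, -0.0], [0.007, -0.001, -1.0]]
ft_force: [1.2, -0.1, -2.5]
finger_gap: 0.0301
```

>>> {"method": "arm_command", "body": {
  "targets": [
    [8,35,-5,0,0,0,28],
    [0,10,0,0,0,0,28],
    [0,0,0,0,0,0,28]
  ]
}}

```text
time: 12.2
position: [0.5549, -0.0126, 0.2309]
tcp_rot: [[-0.985, 0.169, -0.013], [0.17, 0.986, -0.0], [0.013, -0.003, -1.0]]
ft_force: [0.3, -1.6, -2.3]
finger_gap: 0.0301
```

```bash
cat > p.py <<'E'
from h import *
# ring centre relative to tool, from grip: tool pose in stand
R0=np.array([[-.98621,.16534,.00712],[.16530,.98622,-.00603],[-.00802,-.00477,-.99996]])
rt=R0.T@(np.array([.5093,-.2844,.026])-np.array([.4925,-.2828,.1218]))
def pred():
    s=state();R=np.array(s['tcp_rot']);return s,np.array(s['position'])+R@rt
def brass(f,c,r=30):
    hs=cv2.cvtColor(f['pixels'],cv2.COLOR_BGR2HSV);m=cv2.inRange(hs,(10,90,60),(28,255,255))
    k=np.zeros_like(m);x,y=int(c[0]),int(c[1]);k[y-r:y+r,x-r:x+r]=m[y-r:y+r,x-r:x+r];return k
E
python3 - <<'E'
from p import *
s,q=pred();print(s['position'],s['tcp_rot'],'ring',q)
fs=grab('side','g_s');ft=grab('top','g_t')
for f in(fs,ft):
    c=proj(f,q);k=brass(f,c);v,u=np.nonzero(k);print(c,len(u))
    if len(u)>4:
        P=np.array([onz(f,a,b,q[2])[:2]*1000 for a,b in zip(u,v)],np.float32);print(cv2.minEnclosingCircle(P),P.mean(0))
c=proj(fs,[.569,-.052,.08]);x,y=int(c[0]),int(c[1])-20
B=cv2.resize(fs['pixels'][y-50:y+50,x-65:x+65],None,fx=6,fy=6,interpolation=cv2.INTER_CUBIC)
cv2.imwrite('pics/gc.png',B);print(x-65,y-50)
E
```

```text
[ 0.55493866 -0.01263267  0.23093054] [[-9.85443822e-01  1.69493257e-01 -1.31342628e-02]
 [ 1.69511828e-01  9.85528105e-01 -3.05703514e-04]
 [ 1.28923705e-02 -2.52766654e-03 -9.99913695e-01]] ring [ 0.56979021 -0.01375237  0.13480209]
[317.02593802 168.38806549] 8
((565.5328369140625, -15.801197052001953), 21.537885665893555) [559.93164  -14.758168]
[339.82349166 179.87571935] 3
258 103
```

View pics/gc.png

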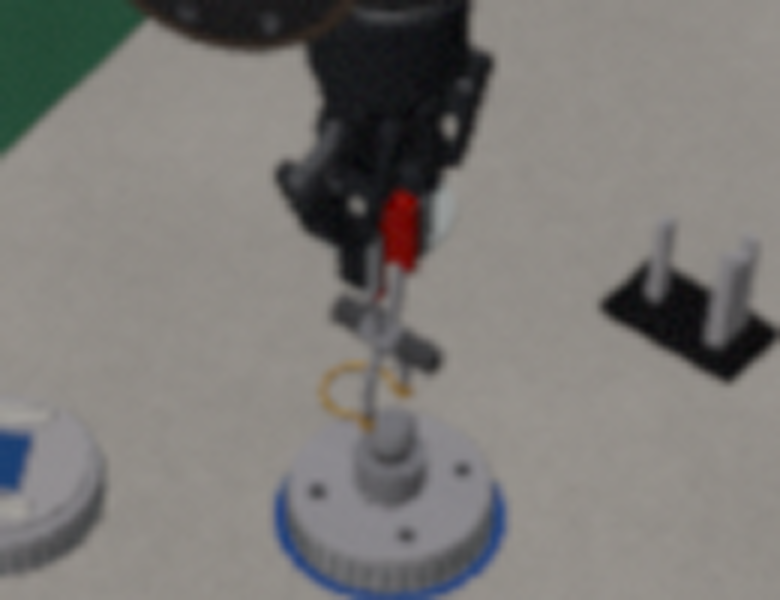

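The crop shows the ring spread, held level at crop (357,395), matching the predicted (357,395). The stub top is at (392,426) there. I overshot y by 38 mm, so I move back, still above the stub.

>>> {"method": "arm_command", "body": {
  "targets": [
    [-1,-18,0,0,-0.5,0,28],
    [-1,-16,0,0,-0.3,0,28],
    [0,0,-5,0,0,0,28],
    [0,0,0,0,0,0,28]
  ]
}}

```text
time: 12.8
position: [0.552, -0.0532, 0.2264]
tcp_rot: [[-0.984, 0.175, 0.003], [0.175, 0.985, -0.0], [-0.003, 0.0, -1.0]]
ft_force: [0.0, 0.9, -0.9]
finger_gap: 0.0301
```

```bash
python3 - <<'E'
from p import *
s,q=pred();print(s['position'],s['tcp_rot'][:,2],'ring',q*1000,s['ft_force'])
E
```

```text
[ 0.5520157  -0.05316533  0.22644647] [ 2.82924279e-03 -2.34013349e-04 -9.99995970e-01] ring [568.39309202 -54.3741144  130.56726973] [ 4.21662949e-04  9.19518502e-01 -8.93586056e-01]
```

>>> {"method": "arm_command", "body": {
  "targets": [
    [0.5,2,-15,0,0,0,28],
    [0,0,-13,0,0,0,28],
    [0,0,-7,0,0,0,28],
    [0,0,0,0,0,0,28]
  ]
}}

```text
time: 13.3
position: [0.5521, -0.0506, 0.188]
tcp_rot: [[-0.985, 0.175, 0.001], [0.175, 0.985, -0.0], [-0.001, -0.0, -1.0]]
ft_force: [1.0, -0.7, -1.5]
finger_gap: 0.03
```

```bash
python3 - <<'E'
from p import *
s,q=pred();print(s['position'],s['tcp_rot'][:,2],'ring',q*1000,s['ft_force'])
fs=grab('side','h_s')
c=proj(fs,q);t=proj(fs,[.569,-.052,.08]);x,y=int(t[0]),int(t[1])
B=cv2.resize(fs['pixels'][y-25:y+25,x-33:x+33],None,fx=12,fy=12,interpolation=cv2.INTER_CUBIC)
cv2.imwrite('pics/hc.png',B);o=np.array([x-33,y-25])
print('ring px',(c-o+.5)*12,'stubtop px',(t-o+.5)*12,'scale 1cm x,y:',[(proj(fs,q+d)-c)*12 for d in([.01,0,0],[0,.01,0],[0,0,.01])])
E
```

```text
[ 0.55210725 -0.0505771   0.18798319] [ 1.16788109e-03 -3.58110337e-04 -9.99999254e-01] ring [568.3259588  -51.7892015   92.07706173] [ 1.02284727 -0.67163774 -1.49596842]
ring px [404.93253077 277.24598665] stubtop px [402.28162334 306.49015682] scale 1cm x,y: [array([-31.59046627, -13.69082637]), array([-18.56228572,  22.60060893]), array([  0.76962421, -25.68401622])]
```

View pics/hc.png

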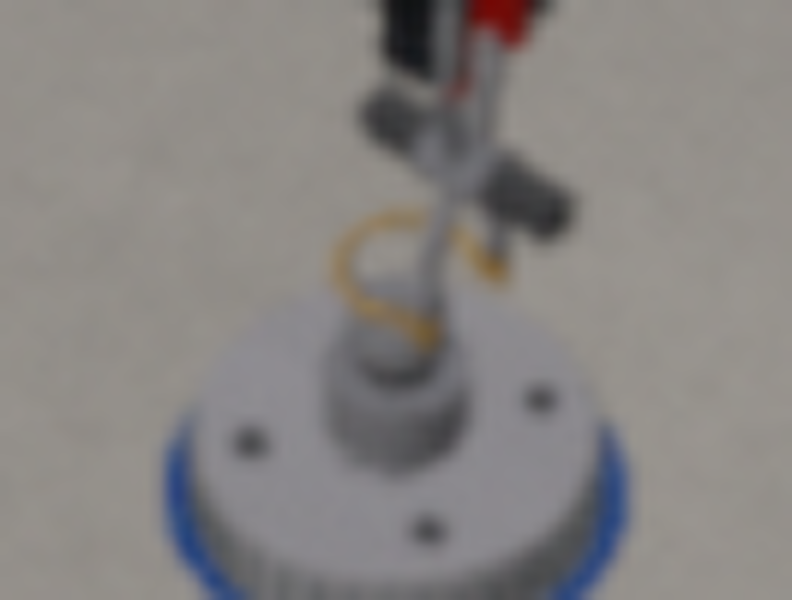

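Side crop: ring spread and level just above the stub end, left edge x≈337, top y≈214. The stud's face holes at (250,442) and (541,398) put its axis at about (395.5,420). The ring looks about 1–3 mm short in x. I'll fit both numerically (no more pictures viewed).

```bash
cat > m.py <<'E'
from p import *
from scipy.optimize import least_squares
def ringfit(f,q,show=1):
    p=f['pixels'].astype(float);w=p[...,2]-p[...,0]   # red minus blue: brass
    c=proj(f,q);x,y=int(c[0]),int(c[1]);U,V,W=[],[],[]
    for v in range(y-12,y+12):
        for u in range(x-14,x+14):
            if w[v,u]>22:U.append(u);V.append(v);W.append(w[v,u])
    P=np.array([onz(f,a,b,q[2])[:2] for a,b in zip(U,V)])*1000;W=np.array(W)
    d=P-q[:2]*1000;X=np.array([np.cos(np.radians(-10)),np.sin(np.radians(-10))])
    k=(d@X>-10)&(np.hypot(*d.T)<27);P,W=P[k],W[k]
    r=least_squares(lambda c:(np.hypot(P[:,0]-c[0],P[:,1]-c[1])-18.75)*np.sqrt(W/W.max()),q[:2]*1000,loss='soft_l1')
    return r.x,len(P),np.sqrt(np.mean(r.fun**2))
def hole(f,pt,r=4):
    g=cv2.cvtColor(f['pixels'],cv2.COLOR_BGR2GRAY).astype(float)
    x,y=np.round(pt).astype(int);s=g[y-r:y+r+1,x-r:x+r+1];w=np.clip(np.percentile(s,60)-12-s,0,None)
    yy,xx=np.mgrid[y-r:y+r+1,x-r:x+r+1];return np.array([(w*xx).sum(),(w*yy).sum()])/w.sum()
E
python3 - <<'E'
from m import *
s,q=pred();fs=grab('side','i_s')
print('pred ring',q*1000,'fit',ringfit(fs,q))
t=proj(fs,[.569,-.052,.08]);o=np.array([int(t[0])-33,int(t[1])-25])
h=[hole(fs,np.array(c)/12-.5+o,3) for c in((250,442),(541,398),(430,530))]
H=[onz(fs,*a,.03)[:2]*1000 for a in h];print('side holes',H,'centre',(H[0]+H[1])/2,'diag',np.linalg.norm(H[0]-H[1]))
ft=dict(imaging.grab_frame('top'));ft['pixels']=cv2.imread('pics/e_t.png')
Ht=[onz(ft,*hole(ft,np.array(c)/4.4-.5+[310,150],3),.03)[:2]*1000 for c in((139,94),(239,101),(133,194),(232,201))]
print('top centre',np.mean(Ht,0),Ht)
ft=grab('top');print('top brass',ringfit(ft,q))
E
```

```text
pred ring [568.59044358 -51.78831504  92.48553356] fit (array([569.97887851, -55.43165403]), 40, np.float64(1.7000137974084815))
side holes [array([601.81760765, -25.81495711]), array([539.97516965, -82.72536594]), array([542.52850823, -23.29580787])] centre [570.89638865 -54.27016152] diag 84.04333269762253
top centre [569.29433529 -52.10063715] [array([600.20019281, -23.70355722]), array([597.66645828, -82.84621619]), array([540.93094055, -21.57023624]), array([538.3797495 , -80.28253896])]
top brass (array([586.54609349, -51.81536329]), 8, np.float64(4.785836361159397))
```

Both views agree that the ring is within about 1 mm of the stub axis (side: -0.9,-1.1; top/kinematic: -0.7,+0.3). Correct by (+0.8,+0.4) and lower partway.

>>> {"method": "arm_command", "body": {
  "targets": [
    [0.8,0.4,0,0,0,0,28],
    [0,0,-5,0,0,0,28],
    [0,0,-5,0,0,0,28],
    [0,0,0,0,0,0,28]
  ]
}}

```text
time: 14.0
position: [0.554, -0.0501, 0.1794]
tcp_rot: [[-0.985, 0.175, 0.005], [0.175, 0.985, 0.0], [-0.005, 0.001, -1.0]]
ft_force: [0.1, -0.5, -1.8]
finger_gap: 0.0302
```

```bash
python3 - <<'E'
from m import *
s,q=pred();print(q*1000,s['tcp_rot'][:,2],s['ft_force'],s['torque'])
E
```

```text
[570.56988109 -51.24851155  83.54863374] [ 4.92229238e-03  4.30573720e-04 -9.99987793e-01] [ 0.07989314 -0.47252612 -1.81125844] [-0.02647996  0.0431455   0.05470986]
```

>>> {"method": "arm_command", "body": {
  "targets": [
    [-0.9,-0.3,0,0,0.3,0,28],
    [-0.2,0,-5,0,0.1,0,28],
    [-0.2,0,-5,0,0.1,0,28],
    [0,0,0,0,0,0,28]
  ]
}}

```text
time: 14.5
position: [0.5526, -0.0505, 0.1686]
tcp_rot: [[-0.985, 0.175, -0.005], [0.175, 0.985, 0.0], [0.005, -0.0, -1.0]]
ft_force: [0.0, -0.5, -1.8]
finger_gap: 0.0296
```

```bash
python3 - <<'E'
from m import *
s,q=pred();print(q*1000,s['tcp_rot'][:,2],s['ft_force'],s['torque'])
E
```

```text
[568.22914439 -51.65893987  72.57256217] [-4.66887058e-03  3.33751407e-04 -9.99989045e-01] [ 0.02213006 -0.54276089 -1.75619927] [-0.02525115 -0.03286683 -0.02795091]
```

>>> {"method": "arm_command", "body": {
  "targets": [
    [0.6,0,-3,0,-0.2,0,28],
    [0.1,0,-5,0,0,0,28],
    [0,0,-3,0,0,0,28],
    [0,0,0,0,0,0,28]
  ]
}}

```text
time: 15.0
position: [0.5533, -0.0505, 0.1567]
tcp_rot: [[-0.985, 0.175, -0.001], [0.175, 0.985, 0.0], [0.001, 0.0, -1.0]]
ft_force: [-0.7, 0.1, -2.4]
finger_gap: 0.0298
```

```bash
python3 - <<'E'
from m import *
fs=grab('side','j_s');s,q=pred();print(q*1000,s['tcp_rot'][:,2],s['ft_force'],s['torque'],s['time'])
print(ringfit(fs,q))
t=proj(fs,[.569,-.052,.08]);o=np.array([int(t[0])-33,int(t[1])-25])
H=[onz(fs,*hole(fs,np.array(c)/12-.5+o,3),.03)[:2]*1000 for c in((250,442),(541,398),(430,530))];print((H[0]+H[1])/2,H)
E
```

```text
[569.47573436 -51.65480725  60.96244432] [-6.92058071e-04  2.91371882e-04 -9.99999718e-01] [-0.12858179  0.47664637 -2.1448055 ] [ 0.01036992  0.01664971 -0.00366252] 15.05
(array([570.68772645, -55.73064928]), 21, np.float64(1.2478606669214614))
[570.87479841 -54.16357487] [array([601.75466227, -25.71819693]), array([539.99493456, -82.60895281]), array([542.56171657, -23.28566385])]
```

>>> {"method": "arm_command", "body": {
  "targets": [
    [-0.1,0.4,-1.2,0,0,0,28],
    [0,0,0,0,0,0,28],
    [0,0,0,0,0,0,28]
  ]
}}

```text
time: 15.42
position: [0.5535, -0.05, 0.156]
tcp_rot: [[-0.985, 0.175, -0.0], [0.175, 0.985, 0.0], [0.0, 0.0, -1.0]]
ft_force: [-0.3, -0.9, -2.0]
finger_gap: 0.0298
```

```bash
python3 - <<'E'
from m import *
fs=grab('side','k_s')
for i in range(3):
    fs=grab('side');s,q=pred();print(q*1000,s['tcp_rot'][:,2],s['ft_force'],s['finger_gap'],s['time'],ringfit(fs,q))
E
```

```text
[569.5651917  -51.16957055  59.97714496] [-2.34880119e-04  3.80214876e-04 -9.99999900e-01] [-0.12804229 -0.10002686 -2.1795653 ] 0.02971487897722619 15.525 (array([571.5621176 , -55.42113701]), 25, np.float64(1.4599067204180296))
[569.57267974 -51.2045729   59.97049392] [-2.07558404e-04  3.96304777e-04 -9.99999900e-01] [-0.08836395 -0.4191946  -1.9565008 ] 0.029537069734572725 15.575 (array([571.34398678, -55.18456887]), 26, np.float64(1.5393941800803488))
[569.57079214 -51.17939206  59.95821507] [-2.50269342e-04  3.58578304e-04 -9.99999904e-01] [ 0.33282924  0.05371926 -2.92202651] 0.0300080138655389 15.625 (array([571.36402708, -55.19649495]), 26, np.float64(1.5349965648409365))
```

Stable, no contact force beyond the pliers' own weight, and the ring is within about 1 mm. Handing in.

```bash
python3 -c "
from station import hand_in
print(hand_in())"
```

```text
the job is handed in; nothing more can be done
None
```

The job is handed in at about 15.6 s of the 54 s. The stud is on the blue mark, and the squeezed pliers hold the ring round its stub at groove height. The hand-in gave no verdict.

- **What I did:** I gripped the stud by its collar, slid it flat onto the blue mark and released it. I then lifted the pliers straight out of the stand with the handles squeezed, and lowered the ring over the stub.
- **Stud:** It is 1 to 2 mm from the blue mark's centre in both views, and it did not move while the ring came down.
- **Ring from arm kinematics:** The centre is at (569.6, -51.2, 60.0) mm. The stub axis from the top view is (569.3, -52.1) mm and the groove height is 60 mm.
- **Ring from the side camera:** It puts the ring about (+0.5, -1.0) mm from the stub axis. The two cameras disagree by about 2 mm in absolute position, but their relative offsets agree within about 2 mm, inside the 4.5 mm tolerance.
- **Pliers:** They are upright within 0.001 rad and at rest, and the wrist feels only about 2 N, which is the pliers' own weight, so there is no sign of leaning on the stud.

Three things I did not measure directly:
- **Squeeze angle:** I judged it full from the finger gap (30 mm where about 34 mm was expected; the collar also read about 1 mm low) and from the round ring seen in the images.
- **Ring height:** It comes from the grip pose, and the side view only roughly confirms it.
- **Bystanders:** I did not measure their positions at the end. The arm's path stayed away from them.

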